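# Turn a cast cover over and seat it in the empty polishing nest

## Robot

A 6-joint arm with a two-finger parallel gripper is mounted at the origin on the work surface. World frame = base frame: x ahead of the robot, y to its left, z up, the work surface at z = 0. Lengths are in mm, angles in degrees, forces in N, time in s.
With the tool pointing down it reaches from about 300 to 850 mm from the base axis. Payload 4.2 kg.
Tool frame: the origin (TCP) lies midway between the tips of the shut fingers; the grasp point (between the pads) lies 19 mm behind it; z points along the fingers, y is the line along which they close (so a half turn about z gives the same grasp; the last joint's range is limited). The gripper opens to 91 mm and grips with 3 to 60 N. Pads are 32 mm wide; open, the fingers measure 118 mm over their backs; the gripper's body (76 mm by 178 mm) begins 60 mm behind the grasp point.
Start: joints at [-73.51, 18.312, 89.639, -0, 72.044, -1.146], TCP at [174.207, -547.992, 213.976] pointing down, gripper open.
Joint ranges: [-177.97, 177.97], [-48.28, 115.42], [12.27, 149.76], [-77.06, 257.06], [2.81, 150.46], [-146.56, 146.56]. Speed limits (degrees/s): [147.25, 147.25, 180, 180, 180, 180].

## Interface

Orientations are given as [roll, pitch, yaw] about the fixed x, y, z axes, in that order (R = Rz(yaw) Ry(pitch) Rx(roll)).
In Python, from workcell import state, grab_frame, camera_model, workorder gives the robot as it stands.
- The arm moves only by the tool carry_out, never from a script. Its argument "commands" is a list of rows, each a list of 7 numbers: the turn, a rotation vector about the tool's x, y, z in degrees, then the shift along the tool's x, y, z in mm, then the opening, from -1 (shut) to 1 (fully open). In form: [[ax, ay, az, dx, dy, dz, hand], ...]. A call has 1 to 20 rows; each row is the pose to reach, as a shift and turn from the pose commanded when the call began, along the tool's axes at that moment; what a row does not reach only later rows make up. A row lasts 1/10 s, in which the tool goes at most 50 mm and 8.59 degrees, less where a joint would pass 70% of its speed; a pose out of reach is approached as far as the arm can. A call with a gripper value outside its range is refused whole. The fingers move at their own pace and stop on an object; "force" is the grip in N (left out, the last holds). Time passes only in rows, so rows that repeat a pose let the fingers close. It gives the time, the measured TCP pose, the force, the opening and the grip force at its end, in the units of the state.
- state(): the state, without advancing time (a new reading comes with each control period).
- grab_frame(name): name is "side" or "top"; returns the picture (420x560x3 uint8, red, green, blue); there is no depth.
- camera_model(name): a dict with "fx", "fy", "cx", "cy" (pixels), "origin" and "rotation" of the camera in the world. Camera axes: x right, y up, looking along -z (the intrinsics and any distortion apply to the point x, -y, -z); pixel columns grow to the right and rows downward; lengths in mm; the calibration is good to about 2 mm. A picture is of the moment at which its call begins. camera_model takes no time and is no camera call.
- workorder.job_done(): hands the job in; it is judged then, once.
The state is a dict: "time_s": time; "qpos": joint angles; "qvel": joint speeds; "effort": joint torques, N m; "ee_pos": TCP position; "ee_rot": TCP orientation; "force": force on the tool from outside, world axes, zero at the start; "torque": the same for the moment, N m; "gripper_width": finger opening in mm; "gripper_force": force on a finger pad.
Only numpy, scipy, OpenCV 4.12 (cv2) and the standard library are available. Lean on these libraries where they do the work, as an engineer would, in place of code of your own. Each camera call takes 0.05 s, during which the arm holds its last target. There are 200 camera calls.

## Task

The loose cast cover lies on its back, hollow side up. Turn it over and seat it in the empty nest with the hollow side down and the ridge up, its pointed nose at the nest's angled end, flat and fully home between the stops. Let go of it, and leave the finished cover in the other nest and the things lying about on the bench where they are.

Things in the scene. Friction and masses are not known exactly. Their poses are not given: they have to be found in the camera images.
- cover: Hollow cast aluminium cover, 96 mm long (x -48..48), 56 wide, 50 high, 0.3 kg. Origin: middle of its ridge face (on the bench at the start); x to the nose, z out of the hollow side (up at the start, down at the end). Ridge x -48..38, y +-18, z 0..10; walls 5 thick, z 10..50. Flat side walls for gripping: y +-28, x -48..32. It can stand on its flat tail end, x -48.
- cover_rim (a point): Centre of the open rim plane, 50 mm from the ridge face (cover frame 0, 0, 50 mm).
- cover_nose (a point): Middle of the cover's nose face (48, 0, 30 mm in its frame). The nose end has both corners cut at 45 degrees: from (32, +-28) to (48, +-12) mm in plan.
- nest: Empty nest, fixed: steel base plate 136 x 88 x 8 mm with dark stops on it, tops 22 mm above the bench, 2 mm of play round the cover's outline. Origin under its centre, z up, +x to its angled end, where the nose goes. End bar x -60..-50; side stops |y| 30..40, x -50..-26; 45-degree bars at the nose corners from x 30. Sides open for fingers between x -26 and 30.
- nest_seat (a point): Middle of the nest's seating face, on top of the base plate, 8 mm above the bench; axes as the nest's. When seated, cover_rim lies on it.
- nest_full: The second, identical nest, which holds a finished cover. Same frame and sizes as the empty nest.
- cover_done: Finished cover seated in the second nest the right way, its top 58 mm above the bench. Origin at the centre of its rim plane, z up, x to its nose. To be left alone.
- compound_a: Brown bar of polishing compound, 125 x 50 x 42 mm, origin under its centre, x along it. Leave alone.
- compound_b: Brown bar of polishing compound, 100 x 48 x 42 mm, origin under its centre, x along it. Leave alone.
- file: Flat file, 270 mm long, wooden handle 27 mm thick on the -x side. Origin under its length, x to its tip. Leave alone.
- tape: Roll of tape lying flat, 104 mm across, 24 mm high, origin under its centre. Leave alone.
- wrench: Wrench, 190 mm long, lying flat, x along it. Leave alone.
- oil: White bottle, 64 mm across, 160 mm high, origin under its centre. Leave alone.
- brush: Brush, 190 mm long, lying flat, x along it. Leave alone.
Not all that is in view belongs to the job. What is shaped like the cover but green is not meant.

How it is judged:
By the outcome, as a careful person would: the job done as asked, in the order asked, and still so for the second after the job is handed in, with the robot touching nothing.
It also fails if it takes over 67 s, if anything falls off the work surface, if the arm or the gripper's body presses on something with over 40 N, if the wrist force passes 120 N, or if a joint passes its speed limit or range.

## Working session

There is one attempt and no reset: what is moved stays moved. The work goes in short steps, Python scripts to look and compute and a tool call to move; the robot and the scene stay as the last step left them, time stands still between calls to the robot, and variables do not carry over. Pictures are saved under pics/ and viewed, at most 10 in all, crops included, and the job is handed in when it is done.

Besides the shell and the picture viewer there is one more tool, called after ">>>" by a JSON object that holds its "fn" and its "kwargs", one argument or row to a line. carry_out: Moves the arm, as the interface text tells. Its arguments: {"type":"object","properties":{"commands":{"type":"array"},"force":{"type":"number"}},"required":["commands"]}

```bash
mkdir -p pics; ls; python3 - <<'E'
from workcell import state, grab_frame, camera_model
import cv2
for n in("top","side"):
    cv2.imwrite(f"pics/{n}0.png",grab_frame(n)[:,:,::-1]); print(n,camera_model(n))
print(state())
E
```

```text
pics
top {'fx': 424.4153823768187, 'fy': 424.4153823768187, 'cx': 276.38704732116446, 'cy': 213.00503771881927, 'origin': array([ 334.06238478,   23.90919611, 1322.45331011]), 'rotation': array([  8.22653643,  -0.24368919, -88.43808844])}
side {'fx': 435.9178958952731, 'fy': 435.9178958952731, 'cx': 281.22507604339347, 'cy': 211.5969431343029, 'origin': array([467.14395363, 766.39674688, 805.23265802]), 'rotation': array([  45.87307236,   -0.3849466 , -176.48787438])}
{'time_s': 0.1, 'qpos': array([-7.35113177e+01,  1.83473601e+01,  8.96983385e+01, -1.98428142e-03,
        7.20439670e+01, -1.14711772e+00]), 'qvel': array([ 0.09743189, -0.03390513, -0.13203305, -0.05970114, -0.0355086 ,
       -0.06527277]), 'effort': array([ 1.08231565e-03, -4.13331556e+01, -2.32508808e+01,  7.30280019e-02,
        4.22081212e-02, -5.87793988e-05]), 'ee_pos': array([ 174.05776402, -547.55685147,  213.21785178]), 'ee_rot': array([-1.79910315e+02,  9.12241247e-05,  1.76364133e+01]), 'force': array([ 0.18125952, -0.01966389,  0.01643673]), 'torque': array([ 0.00420812,  0.04277708, -0.02756564]), 'gripper_force': 0.0, 'gripper_width': 91.42364071005194}
```

View pics/top0.png

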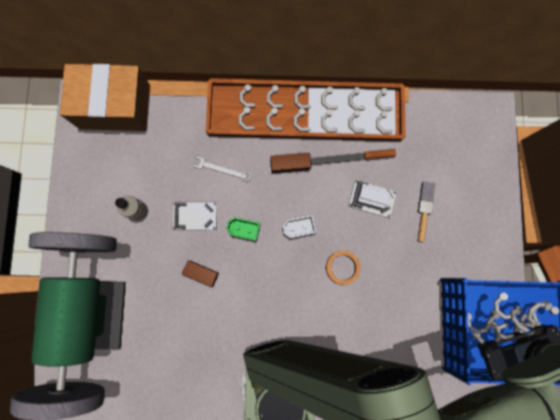

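View pics/side0.png

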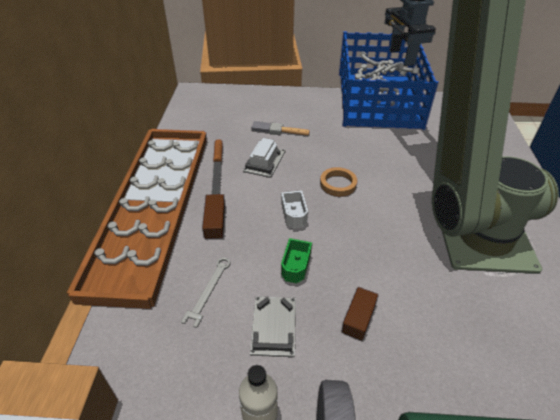

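The top view shows three cover-like things: a loose grey part at (299,228), a green one at (244,230), and the finished cover in its nest at (373,198). The empty nest is at (195,216), with its angled bars on the right. The loose grey part fits the description, so I'll check it in a close crop.

```bash
cat > h.py <<'E'
import numpy as np, cv2
from scipy.spatial.transform import Rotation as Ro
from workcell import state, grab_frame, camera_model
def ray(n,uv):
    c=camera_model(n); R=Ro.from_euler('xyz',c['rotation'],degrees=True)
    uv=np.atleast_2d(np.float64(uv))
    d=np.c_[(uv[:,0]-c['cx'])/c['fx'],-(uv[:,1]-c['cy'])/c['fy'],-np.ones(len(uv))]
    return c['origin'],R.apply(d)
def onz(n,uv,z):
    o,d=ray(n,uv); return (o+d*((z-o[2])/d[:,2])[:,None])
def proj(n,p):
    c=camera_model(n); q=Ro.from_euler('xyz',c['rotation'],degrees=True).inv().apply(np.atleast_2d(p)-c['origin'])
    return np.c_[c['cx']+c['fx']*q[:,0]/-q[:,2],c['cy']-c['fy']*q[:,1]/-q[:,2]]
E
python3 - <<'E'
from h import *
t=cv2.imread('pics/top0.png'); s=cv2.imread('pics/side0.png')
def cr(i,x,y,w,h): return cv2.resize(i[y:y+h,x:x+w],(400,300),interpolation=cv2.INTER_CUBIC)
a=np.vstack([np.hstack([cr(t,270,207,56,42),cr(t,165,192,64,48)]),np.hstack([cr(s,260,180,72,54),cr(s,234,282,84,63)])])
cv2.imwrite('pics/c1.png',a)
print(onz('top',[[299,228]],50),onz('top',[[195,216]],8),onz('side',[[295,210]],25),onz('side',[[274,325]],8))
E
```

```text
[[474.35100979 -45.87500032  50.        ]] [[507.64871692 277.36375921   8.        ]] [[476.07537455 -45.146186    25.        ]] [[506.41359181 283.39324956   8.        ]]
```

View pics/c1.png

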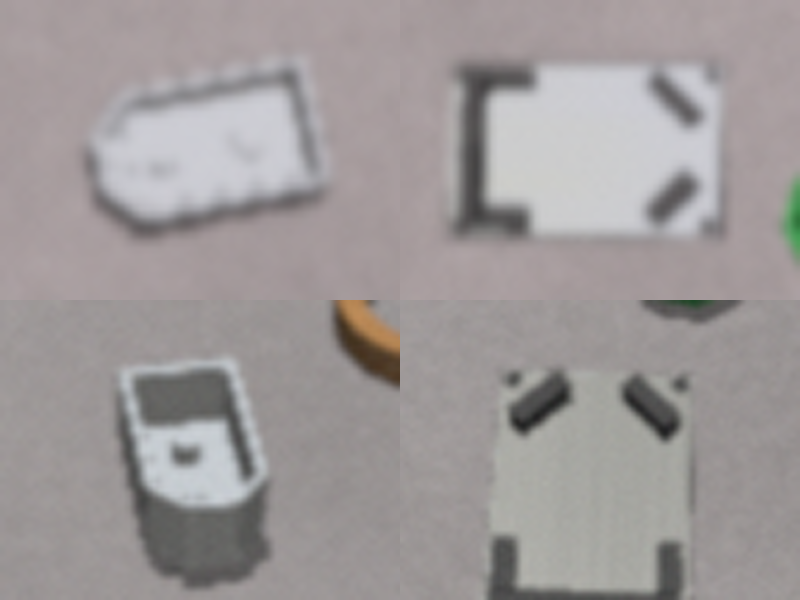

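The crop confirms the choice: grey, hollow side up. Its nose is at about (283,229), pointing left (+y), and its tail corners are near (312,216) and (316,233). The nest's end bar is on the left and its angled bars on the right (toward -y).

Plan, with the tool tilted in the cover's x-z plane throughout:
1. Grip the walls with the tool at -45° and rotate 90°.
2. Stand the cover on its tail and let go.
3. Regrip from the ridge side, again at -45°, and rotate another 90°.
4. Place it in the nest.

```bash
cat >> h.py <<'E'
def bright(im,roi,thr,up=8):
    x,y,w,h=roi; g=cv2.cvtColor(im[y:y+h,x:x+w],cv2.COLOR_BGR2GRAY)
    g=cv2.resize(g,None,fx=up,fy=up,interpolation=cv2.INTER_CUBIC)
    c,_=cv2.findContours((g>thr).astype(np.uint8),cv2.RETR_EXTERNAL,cv2.CHAIN_APPROX_NONE)
    c=max(c,key=cv2.contourArea)[:,0,:]
    return (c+.5)/up-.5+[x,y]
def rect(P):
    (c,s,a)=cv2.minAreaRect(np.float32(P[:,:2])); b=cv2.boxPoints((c,s,a))
    e=max((b[1]-b[0],b[2]-b[1]),key=np.linalg.norm); y=np.degrees(np.arctan2(e[1],e[0]))
    return np.round(c,1),np.round(sorted(s),1),round(float(y),1)
E
python3 - <<'E'
from h import *
im={n:cv2.imread(f'pics/{n}0.png') for n in('top','side')}
def g(n,r):
    return im[n][r[1]:r[1]+r[3],r[0]:r[0]+r[2]].mean(2)
print(g('top',(270,207,56,42))[::3,::3].astype(int))
for n,r,z in(('top',(275,207,46,40),50),('side',(275,184,40,44),50),('top',(165,192,60,48),8),('side',(245,292,56,66),8)):
    for t in (170,180,190):
        try: print(n,z,t,rect(onz(n,bright(im[n],r,t),z)))
        except Exception as e: print(n,t,e)
E
```

```text
[[159 162 161 159 160 160 162 162 160 162 163 160 162 163 162 163 163 161
  162]
 [160 160 159 161 162 159 158 161 159 162 162 163 163 160 161 163 161 162
  162]
 [160 163 163 159 160 161 164 162 161 162 162 161 164 159 162 161 160 161
  161]
 [158 160 160 161 161 162 161 163 158 168 160 174 170 156 175 162 161 161
  163]
 [158 159 161 159 161 160 172 172 159 152 134 145 165 164 164 163 160 162
  161]
 [158 158 159 161 160 169 163 166 190 196 203 205 207 201 136 162 162 162
  157]
 [160 160 163 162 166 168 200 206 206 206 205 201 205 205 139 163 161 161
  159]
 [158 158 163 160 137 199 205 204 203 205 205 191 196 206 152 174 160 160
  161]
 [157 160 160 159 132 195 195 187 195 206 205 204 201 200 181 170 160 157
  160]
 [161 159 161 162 146 153 197 203 201 199 181 184 151 129 114 138 158 157
  160]
 [160 157 162 163 160 127 118 152 131 112 111 125 142 150 152 158 156 158
  156]
 [160 160 162 161 161 160 139 131 151 151 158 158 156 157 158 158 155 157
  155]
 [162 162 166 163 162 163 162 161 159 158 158 155 157 157 156 158 156 156
  157]
 [161 160 162 163 162 161 160 162 161 156 156 156 156 155 151 157 157 152
  156]]
top 50 170 (array([475., -41.]), array([46. , 86.3]), -77.1)
top 50 180 (array([474.2, -41.2]), array([42.3, 82.9]), -77.1)
top 50 190 (array([473.8, -41.8]), array([40.2, 80. ]), -78.0)
side 50 170 (array([479.5, -33. ]), array([46.7, 76.4]), -77.4)
side 50 180 (array([478.7, -23.9]), array([43.1, 57.2]), -77.3)
side 50 190 (array([479.1, -21.2]), array([40.3, 51.6]), -74.3)
top 8 170 (array([509.2, 270. ]), array([ 87.1, 116.6]), -88.4)
top 8 180 (array([509.8, 270.9]), array([ 84.4, 114.6]), -89.1)
top 8 190 (array([509.7, 271.5]), array([ 80.9, 111.8]), -89.1)
side 8 170 (array([533. , 288.4]), array([34.5, 81.9]), -66.5)
side 180 max() iterable argument is empty
side 190 max() iterable argument is empty
```

```bash
python3 - <<'E'
from h import *
im={n:cv2.imread(f'pics/{n}0.png') for n in('top','side')}
def diff(n,roi,thr,up=8):
    x,y,w,h=roi; g=im[n][y:y+h,x:x+w].astype(np.float32)
    g=np.abs(g-np.median(np.r_[g[0],g[-1],g[:,0],g[:,-1]],0)).max(2)
    g=cv2.resize(g,None,fx=up,fy=up,interpolation=cv2.INTER_LINEAR)
    c,_=cv2.findContours((g>thr).astype(np.uint8),cv2.RETR_EXTERNAL,cv2.CHAIN_APPROX_NONE)
    return (max(c,key=cv2.contourArea)[:,0,:]+.5)/up-.5+[x,y]
for n,r,z in(('top',(165,192,60,48),8),('side',(240,288,66,75),8),('top',(272,207,52,42),50)):
    for t in (18,25): print(n,z,t,rect(onz(n,diff(n,r,t),z)))
print('rim tail',onz('top',[[312.4,215.4],[316.2,233.2]],50).round(1).tolist(),onz('side',[[281.8,191.7],[302.3,190.8]],50).round(1).tolist())
print('side shoulder',onz('side',[[286.1,214.2],[307.7,210.2]],50).round(1).tolist())
# side bars/top-plane features of nest
c=diff('top',(272,207,52,42),18); w=onz('top',c,50)
for yaw in (100,101,102,103,104):
    a=np.radians(yaw); x=np.array([np.cos(a),np.sin(a)]); y=np.array([x[1],-x[0]])
    print(yaw,'tail',(w[:,:2]@x).min().round(1),'+side',(w[:,:2]@y).max().round(1),
      'straight', np.std(sorted((w[:,:2]@y))[-60:]).round(2), 'c470,-45:',np.round([np.dot([470,-45],x),np.dot([470,-45],y)],1))
E
```

```text
top 8 18 (array([509.2, 278.3]), array([ 93.5, 140. ]), -88.2)
top 8 25 (array([508. , 280.8]), array([ 90.7, 134. ]), -89.7)
side 8 18 (array([506.3, 298.9]), array([ 89. , 111.1]), -89.4)
side 8 25 (array([506.4, 326.7]), array([55.8, 87.6]), 1.7)
top 50 18 (array([473.5, -41.5]), array([66.1, 99. ]), -76.2)
top 50 25 (array([471.5, -41.6]), array([59.7, 96.3]), -76.7)
rim tail [[513.8, -85.7, 50.0], [460.1, -97.9, 50.0]] [[512.9, -85.7, 50.0], [459.5, -92.9, 50.0]]
side shoulder [[497.2, -2.7, 50.0], [444.1, -20.6, 50.0]]
100 tail -174.1 +side 494.6 straight 1.81 c470,-45: [-125.9  455. ]
101 tail -181.7 +side 491.8 straight 1.83 c470,-45: [-133.9  452.8]
102 tail -189.3 +side 488.7 straight 1.85 c470,-45: [-141.7  450.4]
103 tail -196.8 +side 485.6 straight 1.83 c470,-45: [-149.6  447.8]
104 tail -204.4 +side 482.3 straight 1.67 c470,-45: [-157.4  445.2]
```

```bash
cat >> h.py <<'E'
def pose(yaw,tilt):  # tool down at yaw, then turn about tool y
    return Ro.from_euler('xyz',[180,0,yaw],degrees=True)*Ro.from_euler('y',tilt,degrees=True)
def rel(T,R1,g=None,p0=None,R0=None):
    """row from current pose to grasp point T (19 mm behind TCP) with orientation R1"""
    s=state(); R0=Ro.from_euler('xyz',s['ee_rot'],degrees=True); p=s['ee_pos']
    tcp=np.array(T)+19*R1.apply([0,0,1]); 
    return np.r_[(R0.inv()*R1).as_rotvec(degrees=True),R0.inv().apply(tcp-p)].round(2).tolist()
def st():
    s=state(); R=Ro.from_euler('xyz',s['ee_rot'],degrees=True)
    print('t',s['time_s'],'grasp',(s['ee_pos']-19*R.apply([0,0,1])).round(1),'rot',s['ee_rot'].round(1),'q',s['qpos'].round(0),'F',s['force'].round(1),s['gripper_width'].round(1))
E
python3 - <<'E'
from h import *
R=pose(103,-45); d=R.apply([0,0,1]); print(d)
print(rel(np.array([475,-44,32])-100*d+[0,0,90],R), rel(np.array([475,-44,32])-100*d,R))
E
```

```text
[ 0.15906442 -0.68898368 -0.70710678]
[-33.45, -36.26, -80.57, 443.99, -445.75, 34.64] [-33.45, -36.26, -80.57, 443.99, -445.6, 124.64]
```

>>> {"fn": "carry_out", "kwargs": {
  "commands": [
    [0, 0, 0, 0, 0, -40, 1],
    [-33.5, -36.3, -80.6, 444, -446, 34, 1],
    [-33.5, -36.3, -80.6, 444, -446, 34, 1],
    [-33.5, -36.3, -80.6, 444, -446, 34, 1],
    [-33.5, -36.3, -80.6, 444, -446, 34, 1],
    [-33.5, -36.3, -80.6, 444, -446, 34, 1],
    [-33.5, -36.3, -80.6, 444, -446, 34, 1],
    [-33.5, -36.3, -80.6, 444, -446, 34, 1],
    [-33.5, -36.3, -80.6, 444, -446, 34, 1],
    [-33.5, -36.3, -80.6, 444, -446, 34, 1],
    [-33.5, -36.3, -80.6, 444, -446, 34, 1],
    [-33.5, -36.3, -80.6, 444, -446, 34, 1],
    [-33.5, -36.3, -80.6, 444, -446, 34, 1],
    [-33.5, -36.3, -80.6, 444, -446, 34, 1],
    [-33.5, -36.3, -80.6, 444, -446, 34, 1],
    [-33.5, -36.3, -80.6, 444, -446, 34, 1],
    [-33.5, -36.3, -80.6, 444, -446, 34, 1],
    [-33.5, -36.3, -80.6, 444, -446, 34, 1]
  ]
}}

```text
time_s: 1.9
ee_pos: [461.3, 10.2, 180.2]
ee_rot: [-180.0, 45.2, 103.0]
force: [-0.0, -0.3, -0.1]
gripper_width: 90.9
gripper_force: 0.0
```

```bash
python3 - <<'E'
from h import *
st(); R=pose(103,-45); d=R.apply([0,0,1])
print(rel(np.array([475,-44,32])-100*d,R), rel(np.array([475,-44,32]),R))
E
```

```text
Traceback (most recent call last):
  File "h.py", line 33, in st
    print('t',s['time_s'],'grasp',(s['ee_pos']-19*R.apply([0,0,1])).round(1),'rot',s['ee_rot'].round(1),'q',s['qpos'].round(0),'F',s['force'].round(1),s['gripper_width'].round(1))
                                                                                                                                                       ^^^^^^^^^^^^^^^^^^^^^^^^
AttributeError: 'float' object has no attribute 'round'
```

```bash
sed -i "s/s\['gripper_width'\].round(1)/round(s['gripper_width'],1)/" h.py; python3 - <<'E'
from h import *
st(); R=pose(103,-45); d=R.apply([0,0,1])
print(rel(np.array([475,-44,32])-80*d,R), rel(np.array([475,-44,32]),R))
for n in('side','top'): cv2.imwrite(f'pics/{n}1.png',grab_frame(n)[:,:,::-1])
E
```

```text
t 1.9 grasp [458.3  23.3 193.6] rot [-180.    45.2  103. ] q [ 29.  17. 113. -46.  72.  40.] F [-0.  -0.3 -0.1] 90.9
[-0.05, 0.15, -0.03, 65.49, 1.17, 83.13] [-0.05, 0.15, -0.03, 65.7, 1.25, 163.13]
```

View pics/side1.png

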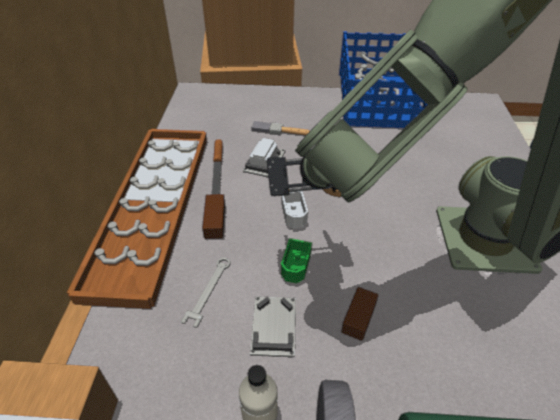

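The side view shows the open gripper tilted over the loose cover at (295,210), with nothing in the way. I'm going in along the tool axis.

>>> {"fn": "carry_out", "kwargs": {
  "commands": [
    [0, 0.2, 0, 35, 1.2, 43, 1],
    [0, 0.2, 0, 65.6, 1.2, 83, 1],
    [0, 0.2, 0, 65.6, 1.2, 83, 1],
    [0, 0.2, 0, 65.6, 1.2, 83, 1],
    [0, 0.2, 0, 65.6, 1.2, 103, 1],
    [0, 0.2, 0, 65.6, 1.2, 123, 1],
    [0, 0.2, 0, 65.6, 1.2, 143, 1],
    [0, 0.2, 0, 65.6, 1.2, 155, 1],
    [0, 0.2, 0, 65.6, 1.2, 163, 1],
    [0, 0.2, 0, 65.6, 1.2, 163, 1],
    [0, 0.2, 0, 65.6, 1.2, 163, 1],
    [0, 0.2, 0, 65.6, 1.2, 163, 1]
  ]
}}

```text
time_s: 3.2
ee_pos: [479.5, -55.2, 19.1]
ee_rot: [179.9, 44.9, 103.0]
force: [-0.5, 0.4, -0.3]
gripper_width: 90.9
gripper_force: 0.0
```

```bash
python3 - <<'E'
from h import *
st(); R=pose(103,-45); print(rel(np.array([475,-44,32]),R))
i=np.hstack([cv2.resize(grab_frame('side')[160:250,235:355,::-1],(400,300),interpolation=2),cv2.resize(grab_frame('top')[190:250,260:340,::-1],(400,300),interpolation=2)])
cv2.imwrite('pics/c2.png',i)
E
```

```text
t 3.2 grasp [476.5 -42.1  32.5] rot [179.9  44.9 103. ] q [ 21.  31. 124. -61.  53.  59.] F [-0.5  0.4 -0.3] 90.9
[0.11, -0.06, -0.0, -0.75, -1.91, 1.44]
```

View pics/c2.png

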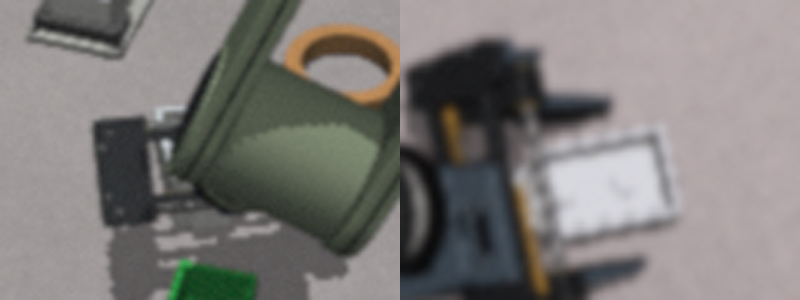

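The crop shows the fingers on either side of the cover and parallel to its walls. I'm closing.

>>> {"fn": "carry_out", "kwargs": {
  "commands": [
    [0, 0, 0, 0, 0, 0, -1],
    [0, 0, 0, 0, 0, 0, -1],
    [0, 0, 0, 0, 0, 0, -1],
    [0, 0, 0, 0, 0, 0, -1],
    [0, 0, 0, 0, 0, 0, -1],
    [0, 0, 0, 0, 0, 0, -1],
    [0, 0, 0, 0, 0, 0, -1],
    [0, 0, 0, 0, 0, 0, -1],
    [0, 0, 0, 0, 0, 0, -1],
    [0, 0, 0, 0, 0, 0, -1]
  ],
  "force": 35
}}

```text
time_s: 4.3
ee_pos: [479.1, -55.6, 18.4]
ee_rot: [180.0, 44.9, 103.0]
force: [0.7, -0.1, 0.1]
gripper_width: 55.7
gripper_force: 35.0
```

```bash
python3 - <<'E'
from h import *
st()
R=pose(103,-45)
print(rel([475,-44,160],pose(103,-45)),rel([475,-44,160],pose(103,45)))
E
```

```text
t 4.3 grasp [476.1 -42.5  31.9] rot [180.   44.9 103. ] q [ 21.  31. 124. -61.  53.  59.] F [ 0.7 -0.1  0.1] 55.7
[0.04, -0.06, 0.03, -91.36, -1.41, -89.84] [0.01, 89.94, 0.06, -72.33, -1.39, -108.82]
```

```bash
python3 - <<'E'
from h import *
print(rel([475,-44,150],pose(103,-45)),rel([475,-44,150],pose(90.5,45)),rel([475,-44,75],pose(90.5,45)))
E
```

```text
[0.04, -0.06, 0.03, -84.29, -1.42, -82.76] [0.01, 89.54, 13.93, -65.5, 1.52, -101.51] [0.01, 89.54, 13.93, -12.53, 1.5, -48.42]
```

>>> {"fn": "carry_out", "kwargs": {
  "commands": [
    [0, 0, 0, -28, 0, -28, -1],
    [0, 0, 0, -56, 0, -56, -1],
    [0, 0, 0, -84, 0, -84, -1],
    [0, 0, 0, -84, 0, -84, -1],
    [0, 89.5, 13.9, -65.5, 1.5, -101.5, -1],
    [0, 89.5, 13.9, -65.5, 1.5, -101.5, -1],
    [0, 89.5, 13.9, -65.5, 1.5, -101.5, -1],
    [0, 89.5, 13.9, -65.5, 1.5, -101.5, -1],
    [0, 89.5, 13.9, -65.5, 1.5, -101.5, -1],
    [0, 89.5, 13.9, -65.5, 1.5, -101.5, -1],
    [0, 89.5, 13.9, -65.5, 1.5, -101.5, -1],
    [0, 89.5, 13.9, -65.5, 1.5, -101.5, -1],
    [0, 89.5, 13.9, -65.5, 1.5, -101.5, -1],
    [0, 89.5, 13.9, -65.5, 1.5, -101.5, -1],
    [0, 89.5, 13.9, -65.5, 1.5, -101.5, -1],
    [0, 89.5, 13.9, -65.5, 1.5, -101.5, -1],
    [0, 89.5, 13.9, -65.5, 1.5, -101.5, -1],
    [0, 89.5, 13.9, -65.5, 1.5, -101.5, -1],
    [0, 89.5, 13.9, -65.5, 1.5, -101.5, -1],
    [0, 89.5, 13.9, -65.5, 1.5, -101.5, -1]
  ]
}}

```text
time_s: 6.3
ee_pos: [474.8, -29.9, 137.2]
ee_rot: [179.9, -44.9, 90.7]
force: [-0.1, -0.2, -2.3]
gripper_width: 56.0
gripper_force: 35.0
```

```bash
python3 - <<'E'
from h import *
st(); print(rel([475,-44,58],pose(90.5,45)))
cv2.imwrite('pics/s3.png',np.hstack([cv2.resize(grab_frame('side')[110:260,200:400,::-1],(400,300),interpolation=2),cv2.resize(grab_frame('top')[160:280,230:390,::-1],(400,300),interpolation=2)]))
E
```

```text
t 6.3 grasp [474.9 -43.3 150.7] rot [179.9 -44.9  90.7] q [-30.  26. 107.  38.  78. -50.] F [-0.1 -0.2 -2.3] 56.0
[-0.02, 0.13, 0.13, -65.78, 0.0, 65.2]
```

View pics/s3.png

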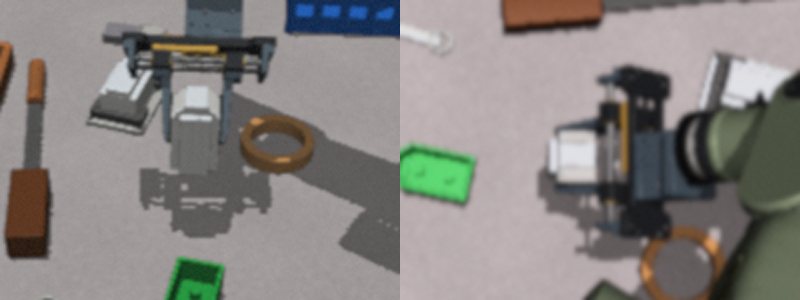

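The crop shows the cover held firmly, nose up and ridge toward +y. I'm lowering it to the bench.

>>> {"fn": "carry_out", "kwargs": {
  "commands": [
    [0, 0.1, 0, -20, 0, 20, -1],
    [0, 0.1, 0, -40, 0, 40, -1],
    [0, 0.1, 0, -55, 0, 55, -1],
    [0, 0.1, 0, -62, 0, 62, -1],
    [0, 0.1, 0, -66, 0, 66, -1],
    [0, 0.1, 0, -68, 0, 68, -1],
    [0, 0.1, 0, -68, 0, 68, -1],
    [0, 0.1, 0, -68, 0, 68, -1],
    [0, 0.1, 0, -68, 0, 68, -1]
  ]
}}

```text
time_s: 7.3
ee_pos: [475.1, -30.9, 41.0]
ee_rot: [179.9, -45.0, 90.6]
force: [0.2, -0.6, -3.2]
gripper_width: 56.2
gripper_force: 35.0
```

>>> {"fn": "carry_out", "kwargs": {
  "commands": [
    [0, 0, 0, -0.7, 0, 0.7, -1],
    [0, 0, 0, -1.4, 0, 1.4, -1],
    [0, 0, 0, -1.4, 0, 1.4, -1]
  ]
}}

```text
time_s: 7.6
ee_pos: [474.7, -30.7, 38.4]
ee_rot: [-180.0, -45.0, 90.5]
force: [-0.1, -1.1, -1.9]
gripper_width: 56.0
gripper_force: 35.0
```

>>> {"fn": "carry_out", "kwargs": {
  "commands": [
    [0, 0, 0, -0.7, 0, 0.7, -1],
    [0, 0, 0, -1.4, 0, 1.4, -1],
    [0, 0, 0, -1.4, 0, 1.4, -1]
  ]
}}

```text
time_s: 7.9
ee_pos: [474.8, -30.7, 37.3]
ee_rot: [180.0, -45.1, 90.5]
force: [-2.2, -1.8, 4.8]
gripper_width: 55.7
gripper_force: 35.0
```

It's in contact with the bench, about 8 N. Releasing and backing off.

>>> {"fn": "carry_out", "kwargs": {
  "commands": [
    [0, 0, 0, 0, 0, 0, 0.4],
    [0, 0, 0, 0, 0, 0, 0.6],
    [0, 0, 0, 0, 0, 0, 1],
    [0, 0, 0, 0, 0, 0, 1],
    [0, 0, 0, 0, 0, 0, 1],
    [0, 0, 0, 0, 0, 0, 1],
    [0, 0, 0, 0, 0, -15, 1],
    [0, 0, 0, 0, 0, -40, 1],
    [0, 0, 0, 0, 0, -75, 1],
    [0, 0, 0, 0, 0, -110, 1],
    [0, 0, 0, 0, 0, -140, 1],
    [0, 0, 0, 0, 0, -140, 1],
    [0, 0, 0, 0, 0, -140, 1]
  ]
}}

```text
time_s: 9.2
ee_pos: [475.5, -130.3, 135.6]
ee_rot: [180.0, -45.0, 90.5]
force: [0.6, -0.2, 0.2]
gripper_width: 91.2
gripper_force: 0.0
```

```bash
python3 - <<'E'
from h import *
st()
cv2.imwrite('pics/s4.png',np.hstack([cv2.resize(grab_frame('side')[160:235,245:345,::-1],(400,300),interpolation=2),cv2.resize(grab_frame('top')[200:260,260:340,::-1],(400,300),interpolation=2)]))
for p in ([475,-44,180],): print(rel(p,pose(90.5,-45)),rel([475,-44,180],pose(90.5,45)))
E
```

```text
t 9.2 grasp [ 475.6 -143.7  149. ] rot [180.  -45.   90.5] q [-39.  30.  99.  33.  84. -53.] F [ 0.6 -0.2  0.2] 91.2
[-0.12, -90.13, 0.05, 72.94, 0.88, 28.19] [-0.11, -0.13, -0.05, 91.9, 0.9, 47.23]
```

View pics/s4.png

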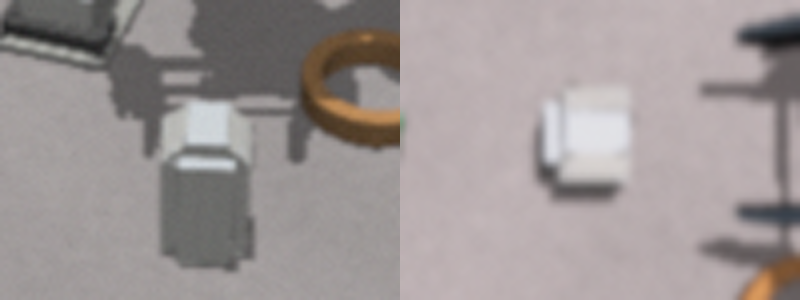

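The crop shows the cover standing upright on its tail, ridge toward +y (left in the top view), and clear of everything.

```bash
python3 - <<'E'
from h import *
t=lambda x,y:[260+(x-400)/5,200+y/5]
print('ridge z86',onz('top',[t(545,137)],86),'rim edge z96',onz('top',[t(632,90),t(632,183)],80))
st(); R=pose(90.5,-45); d=R.apply([0,0,1]); T=np.array([475,-34,48])
print(rel([475,-60,200],pose(90.5,0)),rel([475,20,190],R),rel(T-100*d,R),rel(T,R))
E
```

```text
ridge z86 [[471.33647421 -14.57396193  86.        ]] rim edge z96 [[501.33801262 -65.50148231  80.        ]
 [446.27414397 -66.44532421  80.        ]]
t 9.3 grasp [ 475.  -142.3  148.2] rot [-179.8  -45.1   90.4] q [-39.  30.  99.  33.  84. -53.] F [-0.   0.1  0.5] 91.6
[-0.12, -45.13, -0.0, 81.36, 0.71, 16.18] [-0.12, -90.13, 0.05, 125.18, 1.46, 66.48] [-0.12, -90.13, 0.05, 86.45, 1.14, 128.62] [-0.12, -90.13, 0.05, -13.54, 1.23, 128.4]
```

>>> {"fn": "carry_out", "kwargs": {
  "commands": [
    [0, -8, 0, 30, 0.5, -10, 1],
    [0, -45, 0, 81, 0.7, 16, 1],
    [0, -45, 0, 81, 0.7, 16, 1],
    [0, -45, 0, 81, 0.7, 16, 1],
    [0, -45, 0, 81, 0.7, 16, 1],
    [0, -45, 0, 81, 0.7, 16, 1],
    [0, -90, 0, 125, 0.5, 66, 1],
    [0, -90, 0, 125, 0.5, 66, 1],
    [0, -90, 0, 125, 0.5, 66, 1],
    [0, -90, 0, 125, 0.5, 66, 1],
    [0, -90, 0, 125, 0.5, 66, 1],
    [0, -90, 0, 125, 0.5, 66, 1],
    [0, -90, 0, 125, 0.5, 66, 1],
    [0, -90, 0, 125, 0.5, 66, 1],
    [0, -90, 0, 100, 0.2, 100, 1],
    [0, -90, 0, 85, 0.2, 127, 1],
    [0, -90, 0, 85, 0.2, 127, 1],
    [0, -90, 0, 85, 0.2, 127, 1],
    [0, -90, 0, 85, 0.2, 127, 1]
  ]
}}

```text
time_s: 11.2
ee_pos: [475.3, 19.7, 107.5]
ee_rot: [179.8, 44.9, 90.3]
force: [0.7, -0.1, -0.3]
gripper_width: 91.2
gripper_force: 0.0
```

```bash
python3 - <<'E'
from h import *
st(); R=pose(90.5,-45); T=np.array([474,-36,48])
print(rel(T,R))
E
```

```text
t 11.2 grasp [475.1  33.1 121. ] rot [179.8  44.9  90.3] q [ 27.  27. 110. -41.  73.  50.] F [ 0.7 -0.1 -0.3] 91.2
[0.09, -0.11, -0.15, 2.54, -1.92, 100.42]
```

>>> {"fn": "carry_out", "kwargs": {
  "commands": [
    [0, 0, 0, 1.5, -1, 15, 1],
    [0, 0, 0, 2.5, -1, 35, 1],
    [0, 0, 0, 2.5, -1, 55, 1],
    [0, 0, 0, 2.5, -1, 75, 1],
    [0, 0, 0, 2.5, -1, 92, 1],
    [0, 0, 0, 2.5, -1, 100.4, 1],
    [0, 0, 0, 2.5, -1, 100.4, 1],
    [0, 0, 0, 2.5, -1, 100.4, 1],
    [0, 0, 0, 2.5, -1, 100.4, 1],
    [0, 0, 0, 2.5, -1, 100.4, -1],
    [0, 0, 0, 2.5, -1, 100.4, -1],
    [0, 0, 0, 2.5, -1, 100.4, -1],
    [0, 0, 0, 2.5, -1, 100.4, -1],
    [0, 0, 0, 2.5, -1, 100.4, -1],
    [0, 0, 0, 2.5, -1, 100.4, -1],
    [0, 0, 0, 2.5, -1, 100.4, -1],
    [0, 0, 0, 2.5, -1, 100.4, -1],
    [0, 0, 0, 2.5, -1, 100.4, -1],
    [0, 0, 0, 2.5, -1, 100.4, -1]
  ],
  "force": 35
}}

```text
time_s: 13.1
ee_pos: [474.3, -49.0, 33.0]
ee_rot: [180.0, 44.9, 90.5]
force: [1.5, 0.2, 1.3]
gripper_width: 55.7
gripper_force: 35.0
```

```bash
python3 - <<'E'
from h import *
st(); print(rel([475,-36,150],pose(90.5,-45)),rel([475,-36,170],pose(90.5,45)),rel([508,280,170],pose(90.5,45)))
E
```

```text
t 13.1 grasp [474.2 -35.5  46.4] rot [180.   44.9  90.5] q [ 20.  32. 117. -49.  61.  56.] F [1.5 0.2 1.3] 55.7
[0.03, -0.06, 0.01, -73.53, 0.85, -72.98] [0.02, 89.94, 0.03, -68.64, 0.87, -106.12] [0.02, 89.94, 0.03, 154.82, 36.78, -329.11]
```

>>> {"fn": "carry_out", "kwargs": {
  "commands": [
    [0, 0, 0, -25, 0, -25, -1],
    [0, 0, 0, -50, 0, -50, -1],
    [0, 0, 0, -73, 0, -73, -1],
    [0, 90, 0, -69, 1, -106, -1],
    [0, 90, 0, -69, 1, -106, -1],
    [0, 90, 0, -69, 1, -106, -1],
    [0, 90, 0, -69, 1, -106, -1],
    [0, 90, 0, -69, 1, -106, -1],
    [0, 90, 0, -69, 1, -106, -1],
    [0, 90, 0, -69, 1, -106, -1],
    [0, 90, 0, -69, 1, -106, -1],
    [0, 90, 0, -69, 1, -106, -1],
    [0, 90, 0, -69, 1, -106, -1],
    [0, 90, 0, -69, 1, -106, -1],
    [0, 90, 0, -69, 1, -106, -1],
    [0, 90, 0, -69, 1, -106, -1],
    [0, 90, 0, -69, 1, -106, -1]
  ]
}}

```text
time_s: 14.8
ee_pos: [474.8, -22.4, 157.2]
ee_rot: [179.9, -45.0, 90.6]
force: [-0.4, 0.4, -1.8]
gripper_width: 55.8
gripper_force: 35.0
```

```bash
python3 - <<'E'
from h import *
st(); print(rel([508,280,140],pose(90.5,45)))
E
```

```text
t 14.8 grasp [474.9 -35.8 170.6] rot [179.9 -45.   90.6] q [-30.  24. 106.  38.  80. -48.] F [-0.4  0.4 -1.8] 55.8
[-0.04, 0.04, 0.09, 201.59, 36.37, 244.53]
```

>>> {"fn": "carry_out", "kwargs": {
  "commands": [
    [0, 0, 0, 25, 4, 30, -1],
    [0, 0, 0, 60, 10, 70, -1],
    [0, 0, 0, 90, 16, 107, -1],
    [0, 0, 0, 120, 22, 145, -1],
    [0, 0, 0, 150, 27, 182, -1],
    [0, 0, 0, 175, 32, 212, -1],
    [0, 0, 0, 192, 35, 233, -1],
    [0, 0, 0, 200, 36.4, 243, -1],
    [0, 0, 0, 201.6, 36.4, 244.5, -1],
    [0, 0, 0, 201.6, 36.4, 244.5, -1],
    [0, 0, 0, 201.6, 36.4, 244.5, -1],
    [0, 0, 0, 201.6, 36.4, 244.5, -1],
    [0, 0, 0, 201.6, 36.4, 244.5, -1]
  ]
}}

```text
time_s: 16.1
ee_pos: [508.8, 291.9, 126.7]
ee_rot: [180.0, -45.0, 90.4]
force: [0.3, 0.3, -2.5]
gripper_width: 55.6
gripper_force: 35.0
```

```bash
python3 - <<'E'
from h import *
st()
t=grab_frame('top')[:,:,::-1]; s=grab_frame('side')[:,:,::-1]
cv2.imwrite('pics/t5.png',t); cv2.imwrite('pics/s5.png',s)
cv2.imwrite('pics/c5.png',np.hstack([cv2.resize(s[250:370,200:360],(400,300),interpolation=2),cv2.resize(t[180:255,150:250],(400,300),interpolation=2)]))
E
```

```text
t 16.1 grasp [508.9 278.4 140.1] rot [180.  -45.   90.4] q [  5.  24. 112.  57.  57. -34.] F [ 0.3  0.3 -2.5] 55.6
```

View pics/c5.png

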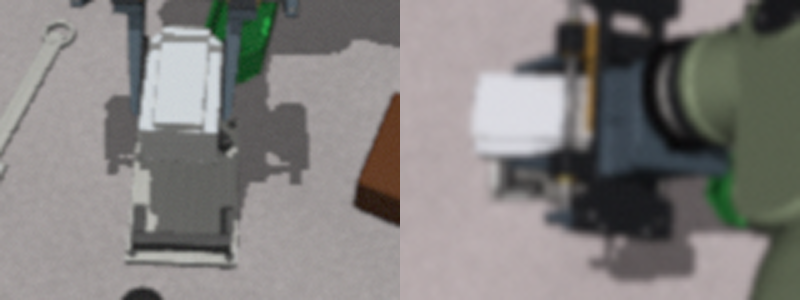

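The crop shows the cover level above the nest, ridge up and nose toward the angled end. Next I'll measure the nest stops and the cover's edges more precisely with edge profiles.

```bash
cat >> h.py <<'E'
def edges(im,roi,axis,k=3):
    """strongest gradient positions (px) of grey profile averaged across roi; axis=0: along columns"""
    x,y,w,h=roi; g=cv2.cvtColor(im[y:y+h,x:x+w],cv2.COLOR_BGR2GRAY).astype(float)
    p=g.mean(0 if axis==0 else 1); d=np.diff(p); out=[]
    for i in range(1,len(d)-1):
        if abs(d[i])>7 and abs(d[i])>=abs(d[i-1]) and abs(d[i])>abs(d[i+1]):
            a=np.abs(d[i-1:i+2]); out.append((round((x if axis==0 else y)+i+.5+(a[2]-a[0])/(2*(2*a[1]-a[0]-a[2])+1e-9),2),int(d[i])))
    return out
E
python3 - <<'E'
from h import *
t=cv2.imread('pics/top0.png'); s=cv2.imread('pics/side0.png')
print('top cols endbar',edges(t,(166,209,58,14),0)); print('top rows at stops',edges(t,(178,194,6,46),1)); print('top rows plate',edges(t,(190,194,10,46),1))
print('side rows endbar',edges(s,(260,286,26,74),1)); print('side cols end',edges(s,(240,345,66,2),0)); print('side cols stops',edges(s,(240,335,66,3),0)); print('side cols plate',edges(s,(240,315,66,8),0))
for n,p in(('top',[[508,341,22],[508,331,22],[508,349,8],[508,213,8],[548,320,22],[468,320,22],[468,320,8],[552,280,8],[464,280,8]]),('side',[[508,341,22],[508,331,22],[508,341,8],[508,349,8],[508,349,0],[508,213,8],[548,341,22],[468,341,22],[552,270,8],[464,270,8]])): print(n,[(*q,*np.round(r,1)) for q,r in zip(p,proj(n,p))])
E
```

```text
top cols endbar [(np.float64(174.41), -40), (np.float64(178.22), 53), (np.float64(208.35), -13), (np.float64(212.06), 16), (np.float64(215.38), -25)]
top rows at stops [(np.float64(202.21), -22), (np.float64(205.93), 39), (np.float64(224.54), -38), (np.float64(228.76), 19)]
top rows plate [(np.float64(202.19), 19), (np.float64(228.81), -22)]
side rows endbar [(np.float64(298.6), -12), (np.float64(305.35), 10), (np.float64(307.41), 9), (np.float64(342.64), -42), (np.float64(347.22), -19), (np.float64(350.24), 60), (np.float64(354.36), -42), (np.float64(356.56), 32)]
side cols end [(np.float64(249.41), 7), (np.float64(251.79), -43), (np.float64(292.23), 31), (np.float64(294.74), -17)]
side cols stops [(np.float64(252.76), -42), (np.float64(258.26), 46), (np.float64(287.59), -44), (np.float64(292.56), 32), (np.float64(295.09), 9)]
side cols plate [(np.float64(253.38), 11), (np.float64(294.4), -19)]
top [(508, 341, 22, np.float64(173.6), np.float64(214.7)), (508, 331, 22, np.float64(176.8), np.float64(214.8)), (508, 349, 8, np.float64(172.1), np.float64(215.3)), (508, 213, 8, np.float64(215.6), np.float64(216.5)), (548, 320, 22, np.float64(181.1), np.float64(202.1)), (468, 320, 22, np.float64(179.6), np.float64(227.8)), (468, 320, 8, np.float64(180.6), np.float64(228.2)), (552, 280, 8, np.float64(194.9), np.float64(202.0)), (464, 280, 8, np.float64(193.4), np.float64(229.9))]
side [(508, 341, 22, np.float64(271.0), np.float64(347.1)), (508, 331, 22, np.float64(271.4), np.float64(342.4)), (508, 341, 8, np.float64(271.1), np.float64(350.6)), (508, 349, 8, np.float64(270.7), np.float64(354.4)), (508, 349, 0, np.float64(270.8), np.float64(356.4)), (508, 213, 8, np.float64(275.6), np.float64(296.6)), (548, 341, 22, np.float64(250.6), np.float64(345.9)), (468, 341, 22, np.float64(291.4), np.float64(348.3)), (552, 270, 8, np.float64(252.8), np.float64(318.1)), (464, 270, 8, np.float64(294.7), np.float64(320.5))]
```

>>> {"fn": "carry_out", "kwargs": {
  "commands": [
    [0, 0, 0, -15, -1.5, 18, -1],
    [0, 0, 0, -32, -1.5, 36, -1],
    [0, 0, 0, -45, -1.5, 50, -1],
    [0, 0, 0, -52.7, -1.5, 57.7, -1],
    [0, 0, 0, -52.7, -1.5, 57.7, -1],
    [0, 0, 0, -52.7, -1.5, 57.7, -1],
    [0, 0, 0, -52.7, -1.5, 57.7, -1]
  ]
}}

```text
time_s: 16.9
ee_pos: [507.7, 296.5, 49.6]
ee_rot: [179.8, -45.1, 90.6]
force: [0.2, 0.4, -2.1]
gripper_width: 55.7
gripper_force: 35.0
```

```bash
python3 - <<'E'
from h import *
st()
t=grab_frame('top')[:,:,::-1].copy(); s=grab_frame('side')[:,:,::-1].copy()
cv2.imwrite('pics/t6.png',t); cv2.imwrite('pics/s6.png',s)
cv2.imwrite('pics/c6.png',np.hstack([cv2.resize(s[285:363,226:330],(400,300),interpolation=2),cv2.resize(t[192:240,160:224],(400,300),interpolation=2)]))
E
```

```text
t 16.9 grasp [507.8 283.   63.1] rot [179.8 -45.1  90.6] q [  5.  31. 116.  64.  52. -46.] F [ 0.2  0.4 -2.1] 55.7
```

View pics/c6.png

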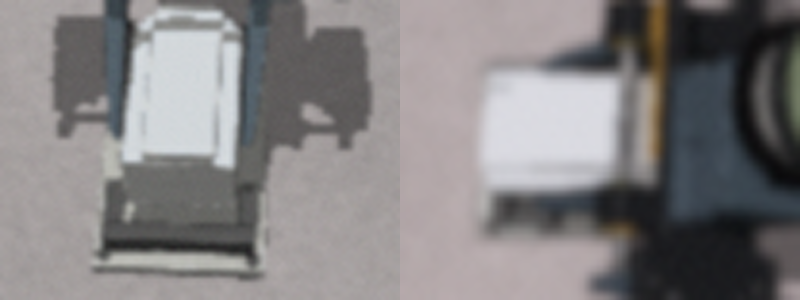

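```bash
python3 - <<'E'
from h import *
t=cv2.imread('pics/t6.png'); s=cv2.imread('pics/s6.png')
print('top cols',edges(t,(162,206,40,10),0)); print('top rows',edges(t,(175,192,16,40),1))
print('side rows ridge',edges(s,(264,300,14,58),1)); print('side rows shoulderL',edges(s,(258,300,3,58),1),'R',edges(s,(283,300,3,58),1))
for r in (310,318,324): print('side cols',r,edges(s,(240,r,60,3),0))
print('side cols tail face',edges(s,(240,331,60,7),0))
print('nest stops cols (clean)',edges(cv2.imread('pics/side0.png'),(240,337,66,3),0))
# predicted for a cover centre (507.8,281.4), rim z 35, aligned -89.5
c=np.array([507.8,281.4]); a=np.radians(-89.5); X=np.array([np.cos(a),np.sin(a)]); Y=np.array([-X[1],X[0]])
P={}
for nm,(x,y,z) in dict(ridge_tail=(-48,0,50),tail_p=(-48,28,40),tail_m=(-48,-28,40),bot=(-48,0,0),bot_p=(-48,28,10),bot_m=(-48,-28,10),side_p=(-20,28,40),side_m=(-20,-28,40)).items():
    p=np.r_[c+x*X+y*Y,35+z]; print(nm,p.round(0),'top',proj('top',p).round(1)[0],'side',proj('side',p).round(1)[0])
for q in ([548,330,22],[538,325,22],[478,325,22],[468,330,22]): print(q,proj('side',q).round(1))
E
```

```text
top cols [(np.float64(172.83), 15), (np.float64(194.39), -43), (np.float64(197.42), 24)]
top rows [(np.float64(200.15), -20), (np.float64(203.06), 38), (np.float64(217.34), -12), (np.float64(222.03), -47), (np.float64(229.28), 22)]
side rows ridge [(np.float64(324.64), -53), (np.float64(327.55), -11), (np.float64(342.24), -9), (np.float64(346.98), -19), (np.float64(350.15), 63), (np.float64(354.37), -45)]
side rows shoulderL [(np.float64(303.39), 8), (np.float64(306.55), 19), (np.float64(310.29), 10), (np.float64(313.38), 9), (np.float64(326.69), -54), (np.float64(337.34), 27), (np.float64(339.48), -10), (np.float64(341.79), -26), (np.float64(346.66), -27), (np.float64(350.04), 59), (np.float64(353.59), -49), (np.float64(355.42), 40)] R [(np.float64(328.02), -44), (np.float64(342.4), -17), (np.float64(347.76), -25), (np.float64(350.67), 60), (np.float64(354.56), -50)]
side cols 310 [(np.float64(246.11), 11), (np.float64(250.82), 22), (np.float64(253.64), -31), (np.float64(258.54), 61), (np.float64(282.32), 9), (np.float64(287.52), -77)]
side cols 318 [(np.float64(244.34), 25), (np.fl
[... 648 characters left out ...]
.22), 43), (np.float64(287.62), -42), (np.float64(292.81), 31), (np.float64(295.35), 11)]
ridge_tail [507. 329.  85.] top [172.5 212. ] side [271.5 324.5]
tail_p [535. 330.  75.] top [173.8 203.2] side [256.8 326.7]
tail_m [479. 329.  75.] top [172.8 221.9] side [286.3 328.1]
bot [507. 329.  35.] top [176.4 214.4] side [271.7 338.3]
bot_p [535. 330.  45.] top [176.1 204.9] side [257.3 334.9]
bot_m [479. 329.  45.] top [175.1 223.1] side [286.1 336.4]
side_p [536. 302.  75.] top [183.2 203.4] side [258.1 313.9]
side_m [480. 301.  75.] top [182.2 222.1] side [287.  315.3]
[548, 330, 22] [[251.2 340.8]]
[538, 325, 22] [[256.5 338.8]]
[478, 325, 22] [[286.8 340.6]]
[468, 330, 22] [[291.7 343.2]]
```

The edge profiles put the cover about 0.9 mm off in x and 0.5 mm in y from the nest, in agreement with each other and well within the play. I'm correcting that and lowering in small steps.

>>> {"fn": "carry_out", "kwargs": {
  "commands": [
    [0.2, 0, -0.2, -0.4, -0.9, -0.4, -1],
    [0.2, 0, -0.2, -3, -0.9, 2.3, -1],
    [0.2, 0, -0.2, -6, -0.9, 5.3, -1],
    [0.2, 0, -0.2, -8, -0.9, 7.3, -1],
    [0.2, 0, -0.2, -10, -0.9, 9.3, -1],
    [0.2, 0, -0.2, -10, -0.9, 9.3, -1],
    [0.2, 0, -0.2, -10, -0.9, 9.3, -1]
  ]
}}

```text
time_s: 17.7
ee_pos: [506.0, 295.9, 34.8]
ee_rot: [-180.0, -45.0, 90.8]
force: [-0.0, 0.1, -3.1]
gripper_width: 55.9
gripper_force: 35.0
```

>>> {"fn": "carry_out", "kwargs": {
  "commands": [
    [0, 0, 0, -1.5, 0, 1.5, -1],
    [0, 0, 0, -3, 0, 3, -1],
    [0, 0, 0, -4.5, 0, 4.5, -1],
    [0, 0, 0, -4.5, 0, 4.5, -1]
  ]
}}

```text
time_s: 18.1
ee_pos: [505.8, 295.9, 28.2]
ee_rot: [-180.0, -45.0, 90.8]
force: [-0.2, -0.7, -2.8]
gripper_width: 56.1
gripper_force: 35.0
```

>>> {"fn": "carry_out", "kwargs": {
  "commands": [
    [0, 0, 0, -1, 0, 1, -1],
    [0, 0, 0, -2, 0, 2, -1],
    [0, 0, 0, -2, 0, 2, -1]
  ]
}}

```text
time_s: 18.4
ee_pos: [506.0, 295.9, 25.6]
ee_rot: [-180.0, -45.0, 90.8]
force: [-0.8, 1.1, -2.7]
gripper_width: 55.4
gripper_force: 35.0
```

It's now below the stop tops with no side force. Continuing down to the seat.

>>> {"fn": "carry_out", "kwargs": {
  "commands": [
    [0, 0, 0, -0.7, 0, 0.7, -1],
    [0, 0, 0, -1.4, 0, 1.4, -1],
    [0, 0, 0, -1.4, 0, 1.4, -1]
  ]
}}

```text
time_s: 18.7
ee_pos: [506.0, 295.9, 23.7]
ee_rot: [-180.0, -45.0, 90.8]
force: [0.4, -0.4, -2.8]
gripper_width: 55.7
gripper_force: 35.0
```

>>> {"fn": "carry_out", "kwargs": {
  "commands": [
    [0, 0, 0, -0.4, 0, 0.4, -1],
    [0, 0, 0, -0.7, 0, 0.7, -1],
    [0, 0, 0, -0.7, 0, 0.7, -1]
  ]
}}

```text
time_s: 19.0
ee_pos: [506.0, 295.9, 22.7]
ee_rot: [-180.0, -45.0, 90.8]
force: [0.2, 0.1, -2.7]
gripper_width: 55.7
gripper_force: 35.0
```

>>> {"fn": "carry_out", "kwargs": {
  "commands": [
    [0, 0, 0, -0.4, 0, 0.4, -1],
    [0, 0, 0, -0.7, 0, 0.7, -1],
    [0, 0, 0, -0.7, 0, 0.7, -1]
  ]
}}

```text
time_s: 19.3
ee_pos: [506.0, 295.9, 21.7]
ee_rot: [-180.0, -45.0, 90.8]
force: [-0.9, -0.5, -3.5]
gripper_width: 55.8
gripper_force: 35.0
```

>>> {"fn": "carry_out", "kwargs": {
  "commands": [
    [0, 0, 0, -0.4, 0, 0.4, -1],
    [0, 0, 0, -0.7, 0, 0.7, -1],
    [0, 0, 0, -0.7, 0, 0.7, -1]
  ]
}}

```text
time_s: 19.6
ee_pos: [506.1, 296.0, 21.5]
ee_rot: [180.0, -45.1, 90.8]
force: [-1.4, -1.8, 4.6]
gripper_width: 55.5
gripper_force: 35.0
```

>>> {"fn": "carry_out", "kwargs": {
  "commands": [
    [0, 0, 0, 0, 0, 0, 0.4],
    [0, 0, 0, 0, 0, 0, 0.6],
    [0, 0, 0, 0, 0, 0, 0.8],
    [0, 0, 0, 0, 0, 0, 0.8],
    [0, 0, 0, 0, 0, 0, 0.8],
    [0, 0, 0, 0, 0, -10, 0.8],
    [0, 0, 0, 0, 0, -30, 0.8],
    [0, 0, 0, 0, 0, -65, 0.8],
    [0, 0, 0, 0, 0, -105, 0.8],
    [0, 0, 0, 0, 0, -150, 0.8],
    [0, 0, 0, 0, 0, -190, 0.8],
    [0, 0, 0, 0, 0, -190, 0.8],
    [0, 0, 0, 0, 0, -190, 0.8]
  ]
}}

```text
time_s: 20.9
ee_pos: [508.0, 160.8, 155.4]
ee_rot: [179.9, -45.0, 90.8]
force: [0.7, 0.7, -0.0]
gripper_width: 82.1
gripper_force: 0.0
```

```bash
python3 - <<'E'
from h import *
st()
t=grab_frame('top')[:,:,::-1].copy(); s=grab_frame('side')[:,:,::-1].copy()
cv2.imwrite('pics/t7.png',t); cv2.imwrite('pics/s7.png',s)
cv2.imwrite('pics/c7.png',np.hstack([cv2.resize(s[285:363,226:330],(400,300),interpolation=2),cv2.resize(t[192:240,160:224],(400,300),interpolation=2)]))
print(edges(s,(264,300,14,58),1), edges(s,(240,322,60,3),0))
c=np.array([506.5,281]); a=np.radians(-89.2); X=np.array([np.cos(a),np.sin(a)]); Y=np.array([-X[1],X[0]])
for x,y,z in ((-48,0,58),(38,0,58),(-48,28,48),(-48,-28,48),(32,28,48),(32,-28,48),(48,0,48)):
    p=np.r_[c+x*X+y*Y,z]; print((x,y,z),'top',proj('top',p).round(1)[0],'side',proj('side',p).round(1)[0])
E
```

```text
t 20.9 grasp [508.1 147.3 168.9] rot [179.9 -45.   90.8] q [-10.  22. 110.  49.  68. -38.] F [ 0.7  0.7 -0. ] 82.1
[(np.float64(332.49), -45), (np.float64(335.68), -10), (np.float64(342.4), -9), (np.float64(346.91), -18), (np.float64(350.16), 61), (np.float64(354.37), -43)] [(np.float64(259.51), 15), (np.float64(264.36), 12), (np.float64(281.86), -21), (np.float64(283.4), 33), (np.float64(287.37), -53), (np.float64(289.56), 32), (np.float64(295.03), 20)]
(-48, 0, 58) top [174.7 213.9] side [272.4 332. ]
(38, 0, 58) top [203.3 214.3] side [275.  294.6]
(-48, 28, 48) top [175.9 205.2] side [258. 334.]
(-48, -28, 48) top [175.  223.5] side [287.  335.4]
(32, 28, 48) top [202.2 205.6] side [261.3 299.3]
(32, -28, 48) top [201.5 223.9] side [288.4 300.5]
(48, 0, 48) top [207.2 214.8] side [275.3 293.5]
```

View pics/c7.png

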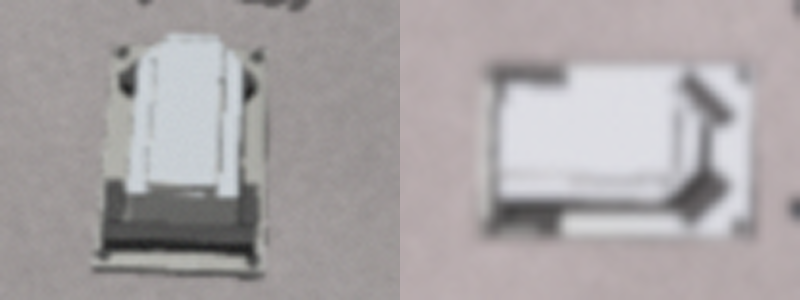

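The crop shows the cover flat between the stops, ridge up and nose between the angled bars. Its ridge tail edge is at row 332.5, against 332.0 expected when fully home. The gripper is clear, so I'm handing the job in.

```bash
python3 -c "
from workcell import workorder
print(workorder.job_done())"
```

```text
the job is handed in; nothing more can be done
None
```

The cover is turned over and seated ridge up in the empty nest, nose at the angled end; it's released, nothing else was touched on purpose, and the job was handed in at about 21 s (no verdict was shown).

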